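# Tip the red memory stick out of the yellow pen tube

### The job

The red memory stick has dropped to the bottom of the tall yellow pen tube, too deep to grip. Tip that tube over on its pivot, away from you and well past level, until the stick slides out into the tray in front of it, then let the tube swing back upright. Leave the grey tube standing.

Things in the scene. Friction and masses are not known exactly. Their poses are not given: they have to be found in the camera images.
- yellow_pivot (a point): Pivot centre on the yellow tube's fixed black stand, 105 mm above table. z up, y along the pin, x the way the tube tips: towards the catch tray, roughly away from the robot. Two cheeks (60 mm wide over both) reach 22 mm above, before and behind the pivot. Tray: x 30 to 175 mm, 56 mm either side, cork floor 97 mm below the pivot, walls up to 36 mm (sides) and 46 mm (far end) over the table.
- yellow_tube (a joint): Tilt of the yellow tube: 0 upright, pi/2 level, stop at 2.2 rad, mouth over the tray. Square, 40 mm wide, 32 inside; upright from 55 mm below to 85 mm above the pivot, open on top. A light spring (0.2 N m) rights it when let go; push its back (side away from the tray) near the mouth, following the arc. Slippery inside: the stick slides out in about a second at 2.0 rad or more.
- red_stick_center (a point): Centre of the red memory stick, 58 x 19 x 9 mm, loose, about 12 g. It starts on end at the bottom of the yellow tube, its top about 75 mm below the mouth.
- grey_tube (a joint): Tilt of the grey tube on the other stand, which is the same in every way but holds a blue memory stick: 0 upright. It is to stay upright.

How it is judged:
On the way:
1. the yellow tube is tipped past level (value of joint yellow_tube above 1.7 rad), for 0.1 s.
At the end, for the whole second after the job is handed in: the red memory stick lies in the tray of the yellow tube's stand (its centre inside the tray's walls and at least 60 mm below the pivot), and both tubes stand upright (within 0.2 rad), the yellow one at rest (x of red_stick_center in the frame of yellow_pivot between 0.025 and 0.175 m and y of red_stick_center in the frame of yellow_pivot between -0.056 and 0.056 m and z of red_stick_center in the frame of yellow_pivot below -0.06 m and value of joint each of yellow_tube, grey_tube below 0.2 rad and velocity of joint yellow_tube below 0.1 rad/s); the robot touches nothing.
It fails at once if the grey tube is tipped by more than 0.5 rad (value of joint grey_tube above 0.5 rad).
It also fails if it takes over 42 s, if anything falls off the work surface, if the arm or the gripper's body presses on something with over 40 N, if the wrist force passes 120 N, or if a joint passes its speed limit or range.

### The arm

A 7-joint arm with a two-finger parallel gripper is mounted at the origin on the work surface; the furniture and walls round the work are solid. World frame = base frame: x ahead of the robot, y to its left, z up, the work surface at z = 0. Lengths are in m, angles in rad, forces in N, time in s.
With the tool pointing down it reaches from about 0.4 to 0.85 m from the base axis. Payload 10.4 kg.
Tool frame: the origin (TCP) lies between the finger pads; the fingertips stand manip.tcp_to_tips ahead of it and the grasp point (between the pads) lies 2 mm behind it (manip.tcp_to_tips is the distance from the TCP to the fingertips, in m); y points along the fingers, z is the direction in which the jaws open and shut, and the axes are right-handed (so a half turn about y gives the same grasp; the last joint's range is limited). The gripper opens to 85 mm and grips with 20 to 120 N. Pads are 22 mm wide; open, the fingers measure 114 mm over their backs; the gripper's body (76 mm by 85 mm) begins 54 mm behind the grasp point. The pads swing forward as they close: fully open they stand 13 mm farther back than shut.
Start: joints at [1.208, 0.332, -0.065, 1.46, 0.022, 1.35, -0.088], TCP at [0.208, -0.589, 0.219] pointing down, gripper open.
Joint ranges: [-2.6, 2.6], [-0.5, 2.12], [-1.47, 1.34], [0.16, 2.42], [-1.27, 4.41], [0.06, 2.06], [-2.6, 2.6]. Speed limits (rad/s): [2.22, 2.22, 2.79, 2.79, 3.14, 3.14, 3.14].

### API

Orientations are given as a unit quaternion [x, y, z, w].
In Python, from workcell import manip gives the robot as it stands. The module is installed in compiled form; this text tells all that it offers.
- The arm moves only by the tool move_arm, never from a script. Its argument "increments" is a list of rows, each an object with "offset": the shift along the tool's x, y, z in m, a list of three; "yaw": the turn about the tool's y in degrees; "jaw": the closure in counts, from 0 (fully open) to 255 (shut). In form: [{"offset": [tx, ty, tz], "yaw": yaw, "jaw": jaw}, ...]. A call has 1 to 10 rows; each row is the pose to reach, as a shift and turn from the pose measured when the call began, along the tool's axes at that moment; what a row does not reach only later rows make up. A row lasts 1/12 s, in which the tool goes at most 41.7 mm and 7.16 degrees, less where a joint would pass 70% of its speed; a pose out of reach is approached as far as the arm can. A call with a gripper value outside its range is refused whole. The fingers move at their own pace and stop on an object; "squeeze" is the grip in N (left out, the last holds). Time passes only in rows, so rows that repeat a pose let the fingers close. It gives the time, the measured TCP pose, the force and the opening at its end, in the units of the state.
- manip.get_obs(): the state, without advancing time (a new reading comes with each control period).
- manip.camera(name): name is "scene" or "top" or "wrist"; returns a dict with "pixels" (400x640x3 uint8, red, green, blue), "depth" (400x640 float32, m along the optical axis (not along the pixel's ray), 0 where there is no reading), "intrinsics" (3x3 intrinsics, pixels), "R" (3x3) and "t" (3): a world point X has camera coordinates R X + t; the wrist camera has in their place "mount" (4x4, takes a point from camera to tool coordinates, whose origin is the TCP and whose axes are the tool frame's). Camera axes: x right, y down, z forward; pixel columns grow to the right and rows downward; lengths in m; the calibration is good to about 2 mm. A picture is of the moment at which its call begins: read the wrist's pose just before it.
- manip.hand_in(): hands the job in, once; it reports no verdict.
Trained networks look in a picture, given as the dict that the camera call returned (one of the last four; its "shot" number tells which), for a name from the list of things; names that differ only in an ending like _2 or _b are one class to them, and where a whole thing is asked for, a point or a joint stands for the part that bears it (a point fixed in the world has none). Each returns a list of dicts, best first, with "confidence" (0 to 1); they miss things now and then, are a little off and sometimes report something else, mostly with a low value. They report only what shows in the picture. A call takes as long as a camera call.
- manip.recognise(picture, query): "bbox" ([left, top, right, bottom] in pixels, round what is visible of it).
- manip.spot_point(picture, query): "centre" ([column, row] in pixels: a listed point, or the origin of a listed thing).
The state is a dict: "clock": time; "joint_pos": joint angles; "joint_velocities": joint speeds; "tau": joint torques, N m; "position": TCP position; "ee_rot": TCP orientation; "ft_force": force on the tool from outside, world axes, zero at the start; "torque": the same for the moment, N m; "grip_width": opening from 0.0 (shut) to 1.0 (fully open).
Only numpy, scipy, OpenCV 4.12 (cv2) and the standard library are available. Lean on these libraries where they do the work, as an engineer would, in place of code of your own. Each camera call takes 0.05 s, during which the arm holds its last target. There are 200 camera calls.

## Working session

There is one attempt and no reset: what is moved stays moved. The work goes in short steps, Python scripts to look and compute and a tool call to move; the robot and the scene stay as the last step left them, time stands still between calls to the robot, and variables do not carry over. Pictures are saved under pics/ and viewed, about 8 in all and at most 12, crops included, and the job is handed in when it is done.

Besides the shell and the picture viewer there is one more tool, called after "Call:" by a JSON object that holds its "op" and its "data", one argument or row to a line. move_arm: Moves the arm, as the interface text tells. Its arguments: {"type":"object","properties":{"increments":{"type":"array","items":{"type":"object","properties":{"offset":{"type":"array","items":{"type":"number"}},"yaw":{"type":"number"},"jaw":{"type":"number"}}}},"squeeze":{"type":"number"}},"required":["increments"]}

```bash
mkdir -p pics; cat > h.py <<'E'
import numpy as np, cv2
from workcell import manip
from scipy.spatial.transform import Rotation as Ro
def w(c,u,v,d=None):
    K=c["intrinsics"]; d=c["depth"][int(v),int(u)] if d is None else d
    return c["R"].T@(np.array([(u-K[0,2])/K[0,0]*d,(v-K[1,2])/K[1,1]*d,d])-c["t"])
def save(c,n): cv2.imwrite("pics/"+n,c["pixels"][:,:,::-1])
E
python3 - <<'E'
from h import *
o=manip.get_obs();print(o["clock"],o["position"],o["ee_rot"],Ro.from_quat(o["ee_rot"]).as_matrix().round(3),manip.tcp_to_tips,o["grip_width"])
for n in("scene","top"):
    c=manip.camera(n);save(c,n+"1.png");print(n,c["t"],(-c["R"].T@c["t"]).round(3))
    for q in("yellow_tube","grey_tube"):
        for r in manip.recognise(c,q):print(q,np.round(r["bbox"]),round(r["confidence"],2))
    for q in("yellow_pivot","red_stick_center"):
        for r in manip.spot_point(c,q):print(q,r["centre"],round(r["confidence"],2),w(c,*r["centre"]).round(3))
E
```

```text
0.0 [ 0.20812037 -0.58889314  0.2177129 ] [-0.11966801  0.69742854 -0.6964276   0.11942197] [[-0.943 -0.001  0.333]
 [-0.333  0.001 -0.943]
 [ 0.    -1.    -0.001]] 0.017 0.9981668164392318
scene [0.39351381 0.23615933 0.59128533] [0.013 0.594 0.455]
yellow_tube [335. 158. 359. 213.] 0.74
grey_tube [266. 186. 298. 262.] 0.56
yellow_pivot [346.8, 191.2] 0.82 [ 0.506 -0.086  0.114]
top [-0.01388054  0.52083664  1.09490624] [ 0.425 -0.023  1.136]
yellow_tube [353. 184. 381. 215.] 0.77
grey_tube [232. 201. 259. 224.] 0.7
yellow_pivot [367.6, 202.8] 0.67 [ 0.514 -0.111  0.114]
red_stick_center [367.1, 201.0] 0.6 [ 0.518 -0.11   0.112]
```

View pics/scene1.png

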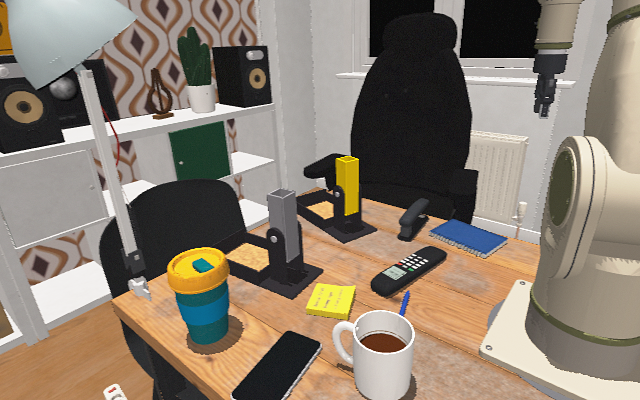

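View pics/top1.png

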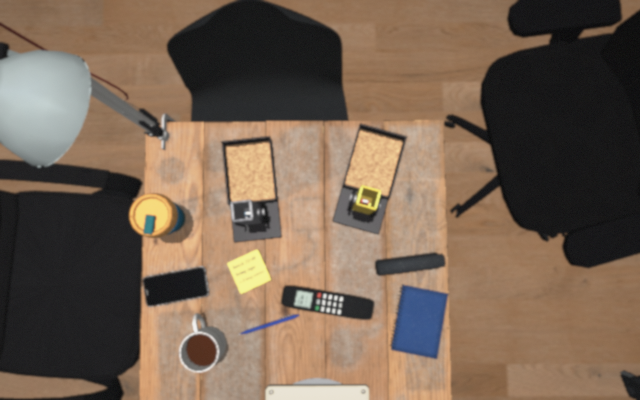

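The scene picture shows the yellow tube upright at (347,185) and the grey one at (282,225). In the top picture the yellow mouth is at (367,201), with its cork tray up and right at (375,160) and free space behind it at (358,235). Next I'll fit the stand's axes and mouth.

```bash
python3 - <<'E'
from h import *
c=manip.camera("top");p=c["pixels"].astype(int);d=c["depth"]
hsv=cv2.cvtColor(c["pixels"],cv2.COLOR_RGB2HSV)
def pts(box):
    l,t,r,b=box;return np.array([[u,v,*w(c,u,v)] for v in range(t,b) for u in range(l,r) if d[v,u]>0])
P=pts((325,115,415,240));H=hsv[P[:,1].astype(int),P[:,0].astype(int)]
yel=(H[:,0]>22)&(H[:,0]<33)&(H[:,1]>170)
Y=P[yel&(P[:,4]>.18)];print("rim",len(Y),Y[:,2:].min(0),Y[:,2:].max(0),Y[:,2:].mean(0),cv2.minAreaRect(Y[:,2:4].astype(np.float32)))
cork=(H[:,0]<22)&(H[:,2]>150)&(P[:,4]<.025)&(P[:,4]>.003)
q=P[cork][:,2:];
m=np.zeros(d.shape,np.uint8);m[P[cork][:,1].astype(int),P[cork][:,0].astype(int)]=1
m=cv2.morphologyEx(m,cv2.MORPH_OPEN,np.ones((5,5)));s=m[P[:,1].astype(int),P[:,0].astype(int)]>0
print("cork",s.sum(),cv2.minAreaRect(P[s][:,2:4].astype(np.float32)),P[s][:,4].mean())
E
```

```text
Traceback (most recent call last):
ValueError: zero-size array to reduction operation minimum which has no identity
```

```bash
python3 - <<'E'
from h import *
c=manip.camera("top");d=c["depth"];hsv=cv2.cvtColor(c["pixels"],cv2.COLOR_RGB2HSV)
P=np.array([[u,v,*w(c,u,v)] for v in range(115,240) for u in range(325,415) if d[v,u]>0]);H=hsv[P[:,1].astype(int),P[:,0].astype(int)]
y=(H[:,0]>22)&(H[:,0]<34)&(H[:,1]>150);print(np.percentile(P[y][:,4],[5,25,50,75,95,100]))
z=P[:,4];Y=P[(z>.15)];print("high",len(Y));
zt=np.percentile(P[y][:,4],95)
Y=P[y&(z>zt-.015)];print("rim",len(Y),Y[:,2:].mean(0),cv2.minAreaRect(Y[:,2:4].astype(np.float32)))
m=np.zeros(d.shape,np.uint8);k=(H[:,0]<24)&(H[:,2]>150)&(P[:,1]<195);m[P[k][:,1].astype(int),P[k][:,0].astype(int)]=1
m=cv2.morphologyEx(m,cv2.MORPH_OPEN,np.ones((5,5)));n,L,st,_=cv2.connectedComponentsWithStats(m);i=L[160,375];print(st[i])
s=L[P[:,1].astype(int),P[:,0].astype(int)]==i
print("cork",cv2.minAreaRect(P[s][:,2:4].astype(np.float32)),np.median(P[s][:,4]))
print("table z",w(c,300,270))
E
```

```text
[0.05367553 0.09973109 0.1383502  0.16971375 0.18849181 0.19213237]
high 257
rim 36 [ 0.51214573 -0.10253628  0.1841269 ] ((0.5172519683837891, -0.1053771823644638), (0.03134441003203392, 0.03656415268778801), 72.98155975341797)
[ 346  131   56   64 2432]
cork ((0.6161456108093262, -0.13450925052165985), (0.10587499290704727, 0.13728401064872742), 73.77368927001953) 0.007957471146923838
table z [0.37015828 0.03656227 0.00094768]
```

Call:
{"op": "move_arm", "data": {
  "increments": [
    {"offset": [-0.02, 0, -0.02], "yaw": 4, "jaw": 255},
    {"offset": [-0.045, 0, -0.044], "yaw": 8, "jaw": 255},
    {"offset": [-0.072, 0, -0.07], "yaw": 12, "jaw": 255},
    {"offset": [-0.1, 0, -0.097], "yaw": 16, "jaw": 255},
    {"offset": [-0.128, 0, -0.124], "yaw": 20, "jaw": 255},
    {"offset": [-0.156, 0, -0.151], "yaw": 24, "jaw": 255},
    {"offset": [-0.184, 0, -0.178], "yaw": 28, "jaw": 255},
    {"offset": [-0.212, 0, -0.205], "yaw": 32, "jaw": 255},
    {"offset": [-0.235, 0, -0.228], "yaw": 35.5, "jaw": 255},
    {"offset": [-0.25, 0, -0.242], "yaw": 35.5, "jaw": 255}
  ],
  "squeeze": 60
}}

```text
clock: 1.43
position: [0.3649, -0.2744, 0.2189]
ee_rot: [-0.099, -0.7, 0.7, 0.098]
ft_force: [0.6, -0.2, 0.1]
grip_width: -0.001
```

```bash
cat > g.py <<'E'
from h import *
o=manip.get_obs();R=Ro.from_quat(o["ee_rot"]).as_matrix();p=o["position"]
piv=np.array([.5165,-.1055,.105]);a=-np.radians(16.2);S=np.array([[np.cos(a),-np.sin(a),0],[np.sin(a),np.cos(a),0],[0,0,1]])
def go(x,y,z): # TCP shift (tool axes) putting closed tips centre at stand-frame x,y,z
    return (R.T@(piv+S@np.array([x,y,z+.017])-p)).round(4)
def st(): print(round(o["clock"],2),"tip in stand",(S.T@(p-piv)-[0,0,.017]).round(4),"toolx ang",np.degrees(np.arctan2(R[1,0],R[0,0])).round(1),"F",np.round(o["ft_force"],1),"grip",round(o["grip_width"],3))
E
python3 -c "
from g import *
st();print(R.round(3));print(go(-.062,0,.09),go(-.062,0,.065))"
```

```text
1.43 tip in stand [-0.0985 -0.2045  0.0969] toolx ang 163.9 F [ 0.6 -0.2  0.1] grip -0.001
[[-0.961  0.001 -0.277]
 [ 0.277 -0.    -0.961]
 [-0.001 -1.     0.   ]]
[-0.037   0.0069 -0.2044] [-0.037   0.0319 -0.2044]
```

Call:
{"op": "move_arm", "data": {
  "increments": [
    {"offset": [0, 0, -0.025], "yaw": 0, "jaw": 255},
    {"offset": [0, 0, -0.055], "yaw": 0, "jaw": 255},
    {"offset": [-0.005, 0, -0.09], "yaw": 0, "jaw": 255},
    {"offset": [-0.015, 0, -0.125], "yaw": 0, "jaw": 255},
    {"offset": [-0.025, 0, -0.16], "yaw": 0, "jaw": 255},
    {"offset": [-0.035, 0.005, -0.185], "yaw": 0, "jaw": 255},
    {"offset": [-0.037, 0.012, -0.2], "yaw": 0, "jaw": 255},
    {"offset": [-0.037, 0.022, -0.204], "yaw": 0, "jaw": 255},
    {"offset": [-0.037, 0.032, -0.204], "yaw": 0, "jaw": 255},
    {"offset": [-0.037, 0.032, -0.204], "yaw": 0, "jaw": 255}
  ]
}}

```text
clock: 2.27
position: [0.4552, -0.0895, 0.1846]
ee_rot: [-0.098, -0.7, 0.7, 0.1]
ft_force: [0.2, 0.6, -0.6]
grip_width: -0.006
```

```bash
python3 -c "
from g import *
st();print(go(-.025,0,.065))
c=manip.camera('scene');cv2.imwrite('pics/s2.png',cv2.resize(c['pixels'][100:300,230:500,::-1],None,fx=2.5,fy=2.5))"
```

```text
2.27 tip in stand [-0.0633 -0.0017  0.0626] toolx ang 163.9 F [ 0.2  0.6 -0.6] grip -0.006
[-0.0383 -0.0025 -0.0017]
```

View pics/s2.png

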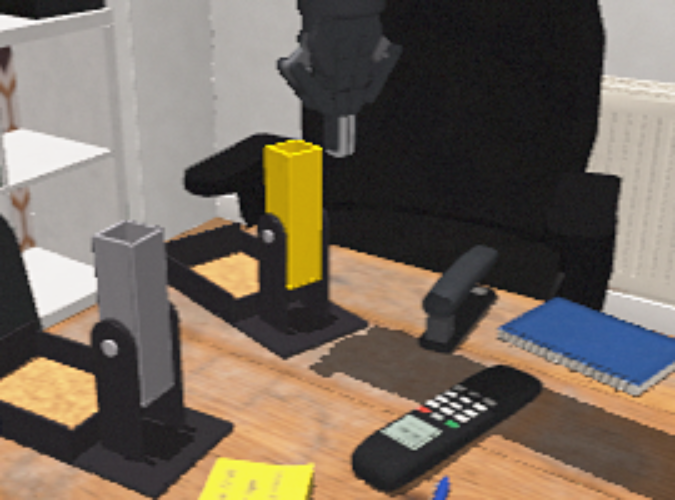

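The picture shows the closed fingertips at crop (340,150), behind the yellow mouth at (293,150). The tips look higher than I computed, so I'm checking by projection.

```bash
python3 - <<'E'
from g import *
c=manip.camera("scene");K=c["intrinsics"]
def pr(x,y,z):
    q=K@(c["R"]@(piv+S@np.array([x,y,z]))+c["t"]);return (q[:2]/q[2]).round(1)
print("tip exp",pr(-.063,-.002,.063),"mouth ctr exp",pr(0,0,.085),"pivot",pr(0,0,0))
for u in (362,365,368):
  for v in range(146,168,2):
    q=S.T@(w(c,u,v)-piv)
    if abs(q[1])<.05: print(u,v,q.round(3))
E
```

```text
tip exp [365.5 173.6] mouth ctr exp [347.7 158.3] pivot [347.9 191.3]
362 146 [-0.066  0.011  0.131]
362 148 [-0.06   0.007  0.124]
362 150 [-0.063  0.009  0.121]
362 152 [-0.064  0.01   0.117]
362 154 [-0.066  0.011  0.113]
362 156 [-0.062  0.008  0.107]
362 158 [-0.065  0.011  0.103]
362 160 [-0.057  0.004  0.095]
365 146 [-0.068  0.005  0.13 ]
365 148 [-0.069  0.006  0.126]
365 150 [-0.069  0.006  0.122]
365 152 [-0.07   0.006  0.117]
365 154 [-0.07   0.006  0.113]
365 156 [-0.068  0.005  0.107]
365 158 [-0.069  0.005  0.103]
365 160 [-0.066  0.002  0.097]
368 146 [-0.073  0.     0.13 ]
368 148 [-0.074  0.001  0.126]
368 150 [-0.074  0.002  0.122]
368 152 [-0.074  0.001  0.117]
368 154 [-0.074  0.001  0.113]
368 156 [-0.073  0.     0.108]
368 158 [-0.074  0.001  0.103]
368 160 [-0.074  0.     0.099]
```

```bash
python3 - <<'E'
from g import *
st();c=manip.camera("wrist");save(c,"w3.png");K=c["intrinsics"];M=c["mount"];d=c["depth"]
v,u=np.nonzero(d>0);D=d[v,u]
T=(M@np.c_[(u-K[0,2])/K[0,0]*D,(v-K[1,2])/K[1,1]*D,D,np.ones(len(D))].T).T[:,:3]
k=(abs(T[:,0])<.02)&(abs(T[:,2])<.03)&(T[:,1]<.04);print(k.sum(),np.percentile(T[k],[0,5,50,95,100],axis=0).round(3))
W=(R@T.T).T+p;Sx=(S.T@(W-piv).T).T
h=cv2.cvtColor(c["pixels"],cv2.COLOR_RGB2HSV)[v,u];y=(h[:,0]>22)&(h[:,0]<34)&(h[:,1]>150)&(Sx[:,2]>-.07)
print(y.sum(),np.percentile(Sx[y],[1,5,50,95,99],axis=0).round(3))
E
```

```text
2.37 tip in stand [-0.0624 -0.002   0.0645] toolx ang 163.8 F [-0.6 -0.2  0.5] grip -0.001
22169 [[-0.02  -0.111 -0.03 ]
 [-0.019 -0.105 -0.026]
 [-0.013 -0.085  0.   ]
 [ 0.002 -0.038  0.026]
 [ 0.011 -0.015  0.03 ]]
5434 [[-0.016 -0.019 -0.052]
 [-0.015 -0.016 -0.051]
 [-0.     0.002  0.059]
 [ 0.021  0.017  0.085]
 [ 0.023  0.02   0.086]]
```

View pics/w3.png

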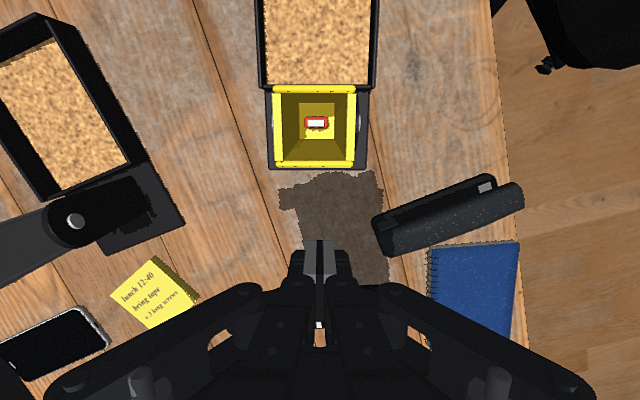

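The wrist picture shows the yellow mouth at (315,125), the red stick deep inside at (316,122), and the fingertips at (318,245). Both cameras put the tips about 15 mm above the TCP, not the stated 17 mm below it. I'll trust the cameras.

Call:
{"op": "move_arm", "data": {
  "increments": [
    {"offset": [0, 0.013, -0.002], "yaw": 0, "jaw": 255},
    {"offset": [0, 0.0265, -0.002], "yaw": 0, "jaw": 255},
    {"offset": [-0.015, 0.0265, -0.002], "yaw": 0, "jaw": 255},
    {"offset": [-0.031, 0.0265, -0.002], "yaw": 0, "jaw": 255},
    {"offset": [-0.042, 0.025, -0.002], "yaw": 0, "jaw": 255},
    {"offset": [-0.053, 0.024, -0.002], "yaw": 0, "jaw": 255},
    {"offset": [-0.064, 0.0255, -0.002], "yaw": 0, "jaw": 255},
    {"offset": [-0.074, 0.0275, -0.002], "yaw": 0, "jaw": 255},
    {"offset": [-0.074, 0.0275, -0.002], "yaw": 0, "jaw": 255},
    {"offset": [-0.074, 0.0275, -0.002], "yaw": 0, "jaw": 255}
  ]
}}

```text
clock: 3.25
position: [0.5279, -0.1092, 0.1594]
ee_rot: [-0.1, -0.7, 0.7, 0.1]
ft_force: [-1.1, 0.4, 0.9]
grip_width: 0.006
```

```bash
sed -i 's/z+.017/z-.015/; s/-\[0,0,.017\]/+[0,0,.015]/' g.py; python3 - <<'E'
from g import *
st()
for X,Z in((.031,.059),(.047,.044),(.057,.025),(.059,.02),(.066,.008),(.069,-.005),(.07,-.014)):print(X,Z,go(X,0,Z))
c=manip.camera('scene');cv2.imwrite('pics/s4.png',cv2.resize(c['pixels'][120:260,250:430,::-1],None,fx=3.5,fy=3.5))
E
```

```text
3.25 tip in stand [ 0.012  -0.0003  0.0694] toolx ang 163.8 F [-1.1  0.4  0.9] grip 0.006
0.031 0.059 [-0.019   0.0105 -0.0004]
0.047 0.044 [-0.035   0.0255 -0.0004]
0.057 0.025 [-0.045   0.0445 -0.0004]
0.059 0.02 [-0.047   0.0495 -0.0004]
0.066 0.008 [-0.054   0.0615 -0.0004]
0.069 -0.005 [-0.057   0.0745 -0.0004]
0.07 -0.014 [-0.058   0.0835 -0.0004]
```

View pics/s4.png

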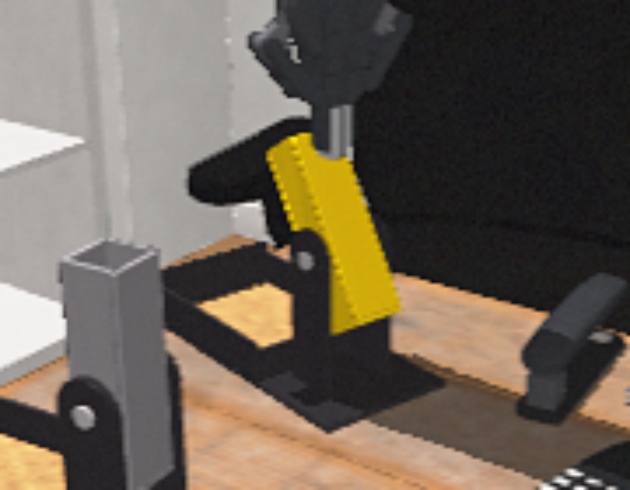

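The tube is tilted about 0.5 rad, with the fingertips on its back near the mouth at crop (335,155). I'll continue round the arc.

Call:
{"op": "move_arm", "data": {
  "increments": [
    {"offset": [-0.01, 0.005, 0], "yaw": 0, "jaw": 255},
    {"offset": [-0.02, 0.011, 0], "yaw": 0, "jaw": 255},
    {"offset": [-0.035, 0.025, 0], "yaw": 0, "jaw": 255},
    {"offset": [-0.046, 0.04, 0], "yaw": 0, "jaw": 255},
    {"offset": [-0.051, 0.052, 0], "yaw": 0, "jaw": 255},
    {"offset": [-0.056, 0.064, 0], "yaw": 0, "jaw": 255},
    {"offset": [-0.059, 0.074, 0], "yaw": 0, "jaw": 255},
    {"offset": [-0.06, 0.083, 0], "yaw": 0, "jaw": 255},
    {"offset": [-0.06, 0.083, 0], "yaw": 0, "jaw": 255},
    {"offset": [-0.06, 0.083, 0], "yaw": 0, "jaw": 255}
  ]
}}

```text
clock: 4.13
position: [0.5854, -0.1258, 0.0766]
ee_rot: [-0.1, -0.7, 0.7, 0.099]
ft_force: [1.1, -1.0, 4.0]
grip_width: 0.001
```

```bash
python3 - <<'E'
from g import *
st()
c=manip.camera('scene');cv2.imwrite('pics/s5.png',cv2.resize(c['pixels'][120:260,250:430,::-1],None,fx=3.5,fy=3.5))
E
```

```text
4.13 tip in stand [ 0.0719 -0.0003 -0.0134] toolx ang 163.8 F [ 1.1 -1.   4. ] grip 0.001
```

View pics/s5.png

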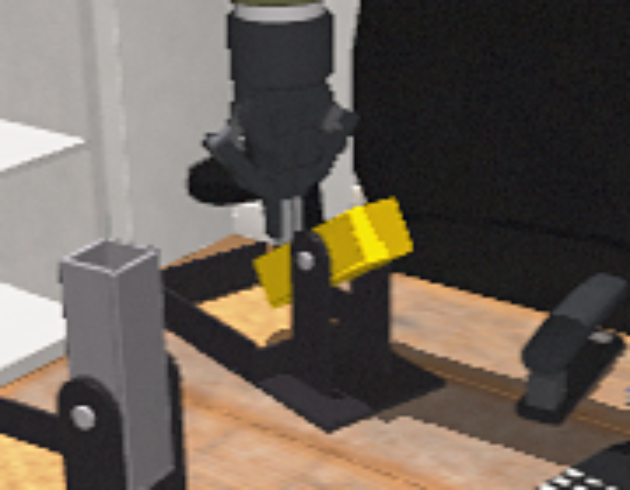

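The tube is past level, mouth down over the tray at crop (275,285), pressed by the tips at (290,230) with 4 N. I'll press slightly further and hold.

Call:
{"op": "move_arm", "data": {
  "increments": [
    {"offset": [0, 0.002, 0], "yaw": 0, "jaw": 255},
    {"offset": [0, 0.004, 0], "yaw": 0, "jaw": 255},
    {"offset": [0, 0.004, 0], "yaw": 0, "jaw": 255},
    {"offset": [0, 0.004, 0], "yaw": 0, "jaw": 255},
    {"offset": [0, 0.004, 0], "yaw": 0, "jaw": 255},
    {"offset": [0, 0.004, 0], "yaw": 0, "jaw": 255},
    {"offset": [0, 0.004, 0], "yaw": 0, "jaw": 255},
    {"offset": [0, 0.004, 0], "yaw": 0, "jaw": 255},
    {"offset": [0, 0.004, 0], "yaw": 0, "jaw": 255},
    {"offset": [0, 0.004, 0], "yaw": 0, "jaw": 255}
  ]
}}

```text
clock: 5.02
position: [0.5855, -0.1259, 0.0731]
ee_rot: [-0.1, -0.7, 0.7, 0.099]
ft_force: [0.8, 0.5, 3.7]
grip_width: 0.002
```

Call:
{"op": "move_arm", "data": {
  "increments": [
    {"offset": [0, 0, 0], "yaw": 0, "jaw": 255},
    {"offset": [0, 0, 0], "yaw": 0, "jaw": 255},
    {"offset": [0, 0, 0], "yaw": 0, "jaw": 255},
    {"offset": [0, 0, 0], "yaw": 0, "jaw": 255},
    {"offset": [0, 0, 0], "yaw": 0, "jaw": 255},
    {"offset": [0, 0, 0], "yaw": 0, "jaw": 255},
    {"offset": [0, 0, 0], "yaw": 0, "jaw": 255},
    {"offset": [0, 0, 0], "yaw": 0, "jaw": 255},
    {"offset": [0, 0, 0], "yaw": 0, "jaw": 255},
    {"offset": [0, 0, 0], "yaw": 0, "jaw": 255}
  ]
}}

```text
clock: 5.85
position: [0.5855, -0.1258, 0.0731]
ee_rot: [-0.1, -0.7, 0.7, 0.099]
ft_force: [0.6, -0.5, 3.4]
grip_width: -0.0
```

```bash
python3 - <<'E'
from g import *
st()
for n in('scene','top','wrist'):
    c=manip.camera(n)
    for r in manip.spot_point(c,"red_stick_center"):print(n,r["centre"],round(r["confidence"],2),(S.T@(w(c,*r["centre"])-piv)).round(3) if n!='wrist' else '')
    h=cv2.cvtColor(c["pixels"],cv2.COLOR_RGB2HSV);m=((h[...,0]<6)|(h[...,0]>174))&(h[...,1]>150)&(h[...,2]>100);v,u=np.nonzero(m);print(len(u),np.median(u) if len(u) else 0,np.median(v) if len(v) else 0)
    if n=='wrist': save(c,'w6.png')
E
```

```text
5.85 tip in stand [ 0.072  -0.0003 -0.0169] toolx ang 163.8 F [ 0.6 -0.5  3.4] grip -0.0
scene [327.4, 209.7] 0.49 [ 0.105 -0.009 -0.091]
121 118.0 209.0
0 0 0
wrist [318.3, 169.1] 0.81 
1351 318.0 176.0
```

View pics/w6.png

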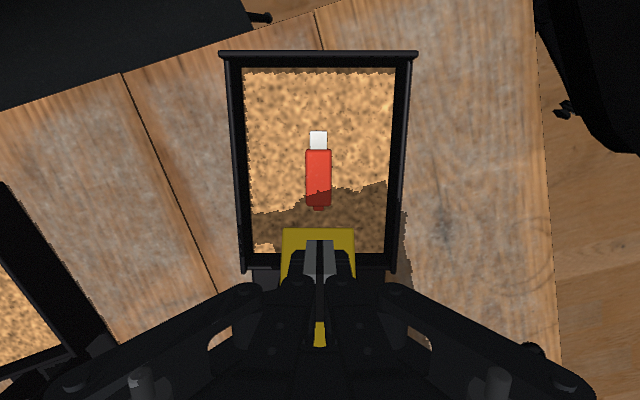

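The red stick lies on the cork in the tray at (318,175), clear of the yellow mouth at (318,235). I'll retrace the arc so the spring brings the tube back gently.

Call:
{"op": "move_arm", "data": {
  "increments": [
    {"offset": [0.002, -0.012, 0], "yaw": 0, "jaw": 255},
    {"offset": [0.005, -0.027, 0], "yaw": 0, "jaw": 255},
    {"offset": [0.01, -0.043, 0], "yaw": 0, "jaw": 255},
    {"offset": [0.017, -0.056, 0], "yaw": 0, "jaw": 255},
    {"offset": [0.025, -0.066, 0], "yaw": 0, "jaw": 255},
    {"offset": [0.034, -0.075, 0], "yaw": 0, "jaw": 255},
    {"offset": [0.045, -0.084, 0], "yaw": 0, "jaw": 255},
    {"offset": [0.058, -0.09, 0], "yaw": 0, "jaw": 255},
    {"offset": [0.07, -0.093, 0], "yaw": 0, "jaw": 255},
    {"offset": [0.082, -0.094, 0], "yaw": 0, "jaw": 255}
  ]
}}

```text
clock: 6.98
position: [0.5059, -0.1025, 0.1687]
ee_rot: [-0.1, -0.7, 0.7, 0.099]
ft_force: [0.2, 0.3, 0.2]
grip_width: 0.001
```

Call:
{"op": "move_arm", "data": {
  "increments": [
    {"offset": [0.01, 0, 0], "yaw": 0, "jaw": 255},
    {"offset": [0.02, 0, 0], "yaw": 0, "jaw": 255},
    {"offset": [0.03, 0, 0], "yaw": 0, "jaw": 255},
    {"offset": [0.042, -0.005, 0], "yaw": 0, "jaw": 255},
    {"offset": [0.05, -0.015, 0], "yaw": 0, "jaw": 255},
    {"offset": [0.055, -0.03, 0], "yaw": 0, "jaw": 255},
    {"offset": [0.055, -0.05, 0], "yaw": 0, "jaw": 255},
    {"offset": [0.055, -0.06, 0], "yaw": 0, "jaw": 255},
    {"offset": [0.055, -0.06, 0], "yaw": 0, "jaw": 255},
    {"offset": [0.055, -0.06, 0], "yaw": 0, "jaw": 255}
  ]
}}

```text
clock: 7.82
position: [0.453, -0.087, 0.2285]
ee_rot: [-0.1, -0.7, 0.701, 0.099]
ft_force: [-0.7, -0.5, -0.4]
grip_width: -0.005
```

Call:
{"op": "move_arm", "data": {
  "increments": [
    {"offset": [0, 0, 0], "yaw": 0, "jaw": 255},
    {"offset": [0, 0, 0], "yaw": 0, "jaw": 255},
    {"offset": [0, 0, 0], "yaw": 0, "jaw": 255},
    {"offset": [0, 0, 0], "yaw": 0, "jaw": 255},
    {"offset": [0, 0, 0], "yaw": 0, "jaw": 255},
    {"offset": [0, 0, 0], "yaw": 0, "jaw": 255},
    {"offset": [0, 0, 0], "yaw": 0, "jaw": 255},
    {"offset": [0, 0, 0], "yaw": 0, "jaw": 255}
  ]
}}

```text
clock: 8.48
position: [0.453, -0.087, 0.2285]
ee_rot: [-0.101, -0.7, 0.701, 0.099]
ft_force: [-0.3, 0.4, 0.2]
grip_width: -0.001
```

```bash
python3 - <<'E'
from g import *
st()
c=manip.camera('wrist');b=manip.camera('scene')
cv2.imwrite('pics/f7.png',np.vstack([cv2.resize(c['pixels'],(480,300)),cv2.resize(b['pixels'][120:260,250:474],(480,300))])[:,:,::-1])
for r in manip.spot_point(b,"red_stick_center"):print(r["centre"],round(r["confidence"],2),(S.T@(w(b,*r["centre"])-piv)).round(3))
E
```

```text
8.48 tip in stand [-0.0661  0.      0.1385] toolx ang 163.8 F [-0.3  0.4  0.2] grip -0.001
```

View pics/f7.png

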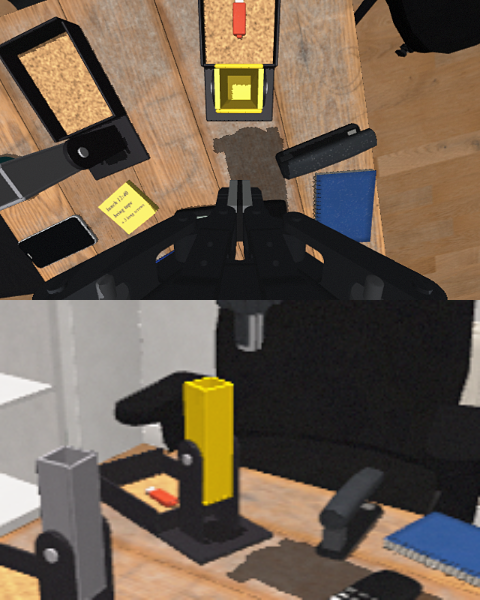

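The upper half of the picture shows the yellow tube upright and empty at (240,90), with the red stick in the tray at (240,18). The lower half shows both tubes upright and the gripper clear of everything.

```bash
python3 -c "
from workcell import manip
print(manip.hand_in())"
```

```text
the job is handed in; nothing more can be done
None
```

The red memory stick is in the yellow tube's tray, the yellow tube is back upright, and I handed the job in at about 8.6 s of the 42 s. No verdict is reported.

I pushed the yellow tube's back near the mouth with the closed fingers, round the arc to about 2.1 rad (judged from the picture and fingertip position). I held it about 1.7 s while the stick slid out, then retraced the arc so the spring brought the tube back, and backed off.

**Last checks:**
- **Stick:** the final pictures show it lying in the tray. The detector had placed it at x ≈ 0.105 m, z ≈ -0.09 m in the pivot frame before the tube swung back. In the final scene picture the detector returned nothing, so its end position rests on the pictures alone.
- **Tubes:** the yellow tube is empty and upright, and the grey tube is still standing.
- **Gripper:** it is clear of everything, with a wrist force of about 0.5 N. The readings after each move peaked at about 4 N during the push.

**Disagreement:** both cameras showed the closed fingertips about 15 mm above the TCP, while `manip.tcp_to_tips` gives 17 mm below it. I used the camera value, and the contact came out as planned.

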